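# One turn of the screw press

## Robot

A 6-joint arm with a two-finger parallel gripper is mounted at the origin on a cart in front of the work surface, level with it; the furniture and walls round the work are solid. World frame = base frame: x ahead of the robot, y to its left, z up, the work surface at z = 0. Lengths are in m, angles in rad, forces in N, time in s.
With the tool pointing down it reaches from about 0.375 to 0.75 m from the base axis. Payload 9 kg.
Tool frame: the origin (TCP) lies at the very end of the fingers, on their centre line; the grasp point (between the pads) lies 19 mm behind it (r.grip_point_offset is the z of the grasp point in the tool frame, in m); z points along the fingers, y is the line along which they close (so a half turn about z gives the same grasp; the last joint's range is limited). The gripper opens to 85 mm and grips with 20 to 120 N. Pads are 22 mm wide; open, the fingers measure 114 mm over their backs; the gripper's body (76 mm by 85 mm) begins 54 mm behind the grasp point. The pads swing forward as they close: fully open they stand 13 mm farther back than shut.
Start: joints at [1.056, 0.104, 0.097, 1.564, 0, 1.353], TCP at [0.175, 0.574, 0.231] pointing down, gripper open.
Joint ranges: [-2.99, 2.99], [-0.84, 1.86], [-1.1, 1.16], [-1.84, 2.11], [-1.51, 1.56], [-3.14, 3.14]. Speed limits (rad/s): [2.22, 2.22, 2.57, 3.14, 3.14, 3.14].

## Interface

Orientations are given as a rotation vector (axis times angle).
In Python, from cell import r gives the robot as it stands.
- The arm moves only by the tool drive_tool, never from a script. Its argument "moves" is a list of rows, each a list of 6 numbers: the shift along the tool's x, y, z in cm, then the turn, a rotation vector about the tool's x, y, z in degrees. A call has 1 to 5 rows; each row shifts and turns the commanded pose from where the row before left it, along the tool's axes as they then stand; what a row does not reach is not made up. A row lasts 1/8 s, in which the tool goes at most 62.5 mm and 10.7 degrees, less where a joint would pass 70% of its speed; a pose out of reach is approached as far as the arm can. A call is refused whole if a number of a shift passes 6.25 or a number of a turn 10.7, either way. A call with a gripper value outside its range is refused whole. "gripper" is the finger opening in cm, from 0 to 8.54, set as the call begins (left out, the last holds). The fingers move at their own pace and stop on an object; "newtons" is the grip in N (left out, the last holds). Time passes only in rows, so rows that do not move let the fingers close. It gives the time, the measured TCP pose, the force, the opening and the grip force at its end, in the units of the state.
- r.observe(): the state, without advancing time (a new reading comes with each control period).
- r.snapshot(name): name is "side" or "top"; returns a dict with "frame" (480x640x3 uint8, red, green, blue), "camera_matrix" (3x3 intrinsics, pixels), "pose" (4x4, takes a point from camera to world coordinates). Camera axes: x right, y up, looking along -z (the intrinsics and any distortion apply to the point x, -y, -z); pixel columns grow to the right and rows downward; lengths in m; the calibration is good to about 2 mm. A picture is of the moment at which its call begins. There is no depth.
- r.job_done(): hands the job in; it is judged then, once.
Trained networks look in a picture, given as the dict that the camera call returned (one of the last four; its "shot" number tells which), for a name from the list of things; names that differ only in an ending like _2 or _b are one class to them, and where a whole thing is asked for, a point or a joint stands for the part that bears it (a point fixed in the world has none). Each returns a list of dicts, best first, with "conf" (0 to 1); they miss things now and then, are a little off and sometimes report something else, mostly with a low value. They report only what shows in the picture. A call takes as long as a camera call.
- r.search_frame(picture, target): "position" ([x, y, z] in m, in world coordinates, good to about 4 mm: the middle of the surface that is visible of it).
- r.cut_out(picture, target): "mask" (480x640 bool, what is visible of it).
- r.spot_point(picture, target): "position" ([x, y, z] in m, in world coordinates, good to about 4 mm: a listed point, or the origin of a listed thing).
The state is a dict: "t": time; "q": joint angles; "joint_velocities": joint speeds; "joint_torque": joint torques, N m; "position": TCP position; "tcp_rot": TCP orientation; "contact_force": force on the tool from outside, world axes, zero at the start; "ft_torque": the same for the moment, N m; "gripper_width": finger opening in m; "gripper_force": force on a finger pad.
Only numpy, scipy, OpenCV 4.12 (cv2) and the standard library are available. Lean on these libraries where they do the work, as an engineer would, in place of code of your own. Each camera call takes 0.05 s, during which the arm holds its last target. There are 200 camera calls.

## Task

Lower the ram of the small screw press by one thread: with the fingertips or the outside of the fingers, push the hand wheel's upright handle clockwise (seen from above) through exactly one full turn, so that it stands over the index pointer again where it began. Push gently, and only push: do not pinch the handle or press down on it, do not turn it backwards or run on well past the pointer, and leave the wheel at rest. Leave the loupe, the card box, the stamp and the pliers where they are.

Things in the scene. Friction and masses are not known exactly. Their poses are not given: they have to be found in the camera images.
- press: Screw press fixed to the cabinet top; does not move as a whole. Grey base 130 x 130 x 18 mm, two steel columns, grey crosshead (top at 122 mm), above it a flat dark hand wheel on a vertical axis. Origin at the centre of the underside, z up; its own -x axis is the direction of the index pointer. The press stands turned by up to 60 degrees either way.
- wheel_axis (a point): Point on the wheel's vertical axis, at the top face of the hub, 150 mm above the cabinet top. Round rim of mean radius 60 mm, bar 12 mm thick, its top 146 mm above the cabinet top; three spokes; hub 34 mm across. On the axis the screw end (17 mm across) stands up out of the hub, its top 169 mm above the cabinet top at the start, sinking 8 mm as the wheel makes its turn.
- handle (a point): Centre (half-way up) of the only handle of the wheel: an upright black cylinder 18 mm across and 42 mm tall, standing on the rim 60 mm from the axis, on a 16 mm steel collar that is seen for the 4 mm between rim and handle. This point is 171 mm above the cabinet top; the handle reaches from 150 to 192 mm. It goes round with the wheel.
- index_mark (a point): Raised mark on the fixed steel pointer, which lies under the wheel (top of the mark 124.5 mm above the cabinet top) and sticks out from under the rim, the mark 80 mm and the tip 95 mm from the axis. At the start the handle stands in line with it, on the same side of the axis.
- wheel (a joint): Angle of the hand wheel in rad, 0 at the start (handle over the pointer), growing clockwise seen from above and counting on past a turn: 6.283 is one full turn. Stiff with friction (about 2 N at the handle), it stays where it is left and does not coast or spring back. It can turn from -0.8 to about 7.78.
- eye_loupe: Bystander: black cup-shaped eye loupe, 41 mm across, 30 mm tall, loose on the cabinet top; origin at the centre of its underside.
- blade_box: Bystander: pale card box 40 x 62 x 17 mm lying flat, loose; origin at the centre of its underside.
- punch_stamp: Bystander: black hand stamp standing upright, 20 mm thick, 60 mm tall, loose; origin at the centre of its underside.
- pliers: Bystander: pliers lying flat, 51 x 147 x 11 mm, loose; origin at the centre of the underside.

How it is judged:
By the outcome, as a careful person would: the job done as asked, in the order asked, and still so for the second after the job is handed in, with the robot touching nothing.
It also fails if it takes over 64 s, if anything falls off the work surface, if the arm or the gripper's body presses on something with over 40 N, if the wrist force passes 120 N, or if a joint passes its speed limit or range.

## Working session

There is one attempt and no reset: what is moved stays moved. The work goes in short steps, Python scripts to look and compute and a tool call to move; the robot and the scene stay as the last step left them, time stands still between calls to the robot, and variables do not carry over. Pictures are saved under pics/ and viewed, at most 10 in all, crops included, and the job is handed in when it is done.

Besides the shell and the picture viewer there is one more tool, called after "Request:" by a JSON object that holds its "fn" and its "kwargs". drive_tool: Moves the arm, as the interface text tells. Its arguments: {"type":"object","properties":{"moves":{"type":"array"},"gripper":{"type":"number"},"newtons":{"type":"number"}},"required":["moves"]}

```bash
mkdir -p pics
python3 - <<'E'
from cell import r
import cv2,numpy as np
print(r.observe())
for n in ("side","top"):
    s=r.snapshot(n); cv2.imwrite(f"pics/{n}0.png",s["frame"][:,:,::-1])
    print(n,np.round(s["pose"],3).tolist())
    for t in ("wheel_axis","handle","index_mark","press","eye_loupe","blade_box","punch_stamp","pliers"):
        print(t,[(np.round(d["position"],3).tolist(),round(d["conf"],2)) for d in r.spot_point(s,t)][:2])
E
```

```text
{'t': 0.0, 'q': array([1.05629181e+00, 1.04698836e-01, 9.64187020e-02, 1.56391450e+00,
       1.22183742e-05, 1.35309057e+00]), 'joint_velocities': array([ 2.17858506e-04, -2.13756761e-04, -3.58524556e-04,  6.20630122e-05,
       -7.17284630e-04, -5.44300680e-04]), 'joint_torque': array([ 6.12458789e-04, -5.56925726e+01,  5.03652656e+01,  1.65104913e-02,
       -2.28986610e-04, -1.07958519e-05]), 'position': array([0.17528644, 0.57345038, 0.23049478]), 'tcp_rot': array([-4.64425323e-01, -3.10655642e+00,  2.04368338e-03]), 'contact_force': array([-0.28240152, -0.38391619, -0.23357665]), 'ft_torque': array([0.06617074, 0.01197982, 0.01641685]), 'gripper_force': 0.0, 'gripper_width': 0.08570310204170095}
side [[-0.968, 0.086, -0.235, 0.375], [-0.251, -0.316, 0.915, 0.724], [0.005, 0.945, 0.328, 0.416], [0.0, 0.0, 0.0, 1.0]]
wheel_axis [([0.585, 0.031, 0.152], 0.98)]
handle [([0.523, 0.033, 0.169], 0.7), ([0.72, 0.053, -0.001], 0.28)]
index_mark [([0.505, 0.03, 0.124], 0.71)]
press [([0.584, 0.027, 0.004], 0.72)]
eye_loupe [([0.395, 0.075, 0.001], 0.77), ([0.582, 0.028, 0.153], 0.72)]
blade_box [([0.393, -0.127, -0.002], 0.72), ([0.585, 0.03, 0.15], 0.31)]
punch_stamp [([0.718, 0.054, -0.001], 0.72)]
pliers [([0.58, -0.222, -0.001], 0.67)]
top [[-0.013, 0.991, -0.133, 0.447], [-1.0, -0.015, -0.017, -0.088], [-0.019, 0.133, 0.991, 0.964], [0.0, 0.0, 0.0, 1.0]]
wheel_axis [([0.588, 0.032, 0.15], 0.58), ([0.392, 0.07, 0.0], 0.21)]
handle [([0.529, 0.028, 0.172], 0.7)]
index_mark [([0.506, 0.034, 0.128], 0.94)]
press [([0.585, 0.027, -0.004], 0.8)]
eye_loupe [([0.392, 0.071, 0.001], 0.72)]
blade_box [([0.395, -0.133, 0.0], 0.81)]
punch_stamp [([0.722, 0.051, 0.002], 0.73)]
pliers [([0.576, -0.222, -0.003], 0.57)]
```

View pics/side0.png

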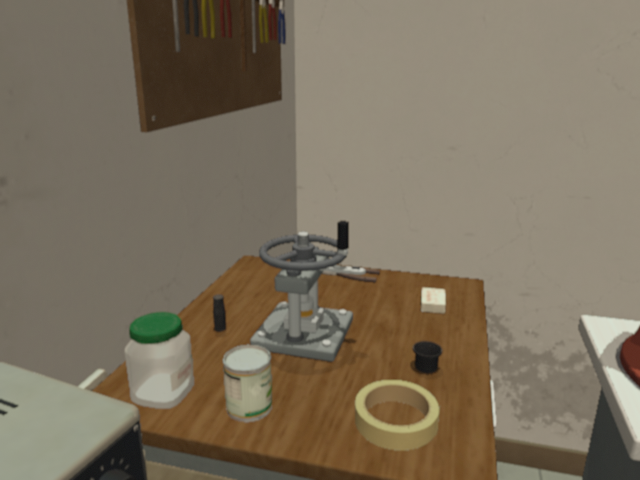

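View pics/top0.png

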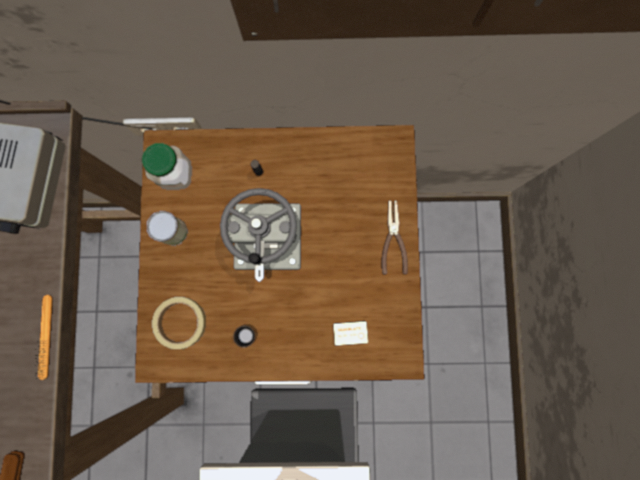

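The top view (image up = +x, image left = +y) shows the wheel hub at about (257,222). The black handle is at (255,258) and the pointer tip at (259,275), so the pointer points towards the robot. The side view has the handle at (343,235). I'll average a few more measurements and save a baseline of the handle.

```bash
cat > h.py <<'E'
from cell import r
import numpy as np, json
from scipy.spatial.transform import Rotation as Ro
def ray(s,uv):
    K=np.array(s["camera_matrix"]);P=np.array(s["pose"])
    d=np.linalg.solve(K,[uv[0],uv[1],1.]); d=P[:3,:3]@(d*[1,-1,-1]); return P[:3,3],d
def at_z(s,uv,z):
    o,d=ray(s,uv); return (o+d*(z-o[2])/d[2])[:2]
def look(n=3):
    out={}
    for cam in("side","top"):
        for i in range(n):
            s=r.snapshot(cam)
            for t in("wheel_axis","handle","index_mark"):
                p=r.spot_point(s,t)
                if p and p[0]["conf"]>.4: out.setdefault(t+"_"+cam,[]).append(p[0]["position"])
        m=r.cut_out(s,"handle")
        if m:
            v,u=np.nonzero(m[0]["mask"]); c=[u.mean(),v.mean()]
            out["maskc_"+cam]=[c+[len(u)]]
            out["maskxy_"+cam]=[at_z(s,c,.171)]
    return {k:np.round(np.median(v,axis=0),4).tolist() for k,v in out.items()}
def pose():
    o=r.observe(); x=Ro.from_rotvec(o["tcp_rot"]).as_matrix()
    return o,o["position"],np.degrees(np.arctan2(x[1,0],x[0,0])),x
def to(p,yaw):
    "tool-frame shift (cm) and turn (deg about tool z) to a vertical pose"
    o,q,y,R=pose(); T=Ro.from_euler("z",yaw,degrees=True).as_matrix()@np.diag([1,-1,-1.])
    return np.round(R.T@(np.array(p)-q)*100,2),np.round(np.degrees(Ro.from_matrix(R.T@T).as_rotvec()),1)
E
python3 - <<'E'
from h import *
for k,v in look().items(): print(k,v)
o,p,y,R=pose(); print(p,y,o["t"])
# rows to (0.52,-0.06,0.25), yaw 163->350 in 18 rows
tgt=np.array([.52,-.065,.25]);n=18;dy=(350-y)/n
Rc=R
for i in range(n):
    print(np.round(Rc.T@(tgt-p)/n*100,1),round(-dy,2)); Rc=Rc@Ro.from_euler("z",-dy,degrees=True).as_matrix()
E
```

```text
wheel_axis_side [0.5841, 0.0286, 0.1519]
handle_side [0.5267, 0.0316, 0.1708]
index_mark_side [0.5052, 0.0311, 0.1242]
maskc_side [308.9108, 250.7588, 2276.0]
maskxy_side [0.555, 0.1063]
wheel_axis_top [0.587, 0.0289, 0.152]
handle_top [0.5267, 0.0292, 0.173]
index_mark_top [0.5064, 0.0346, 0.1265]
maskc_top [258.4045, 226.2034, 2188.0]
maskxy_top [0.5793, 0.0243]
[0.17548711 0.57378179 0.23132896] 162.99512200018734 2.2
[-2.9 -2.8 -0.1] -10.39
[-2.3 -3.3 -0.1] -10.39
[-1.7 -3.7 -0.1] -10.39
[-1.  -3.9 -0.1] -10.39
[-0.3 -4.  -0.1] -10.39
[ 0.5 -4.  -0.1] -10.39
[ 1.2 -3.9 -0.1] -10.39
[ 1.9 -3.6 -0.1] -10.39
[ 2.5 -3.2 -0.1] -10.39
[ 3.  -2.7 -0.1] -10.39
[ 3.4 -2.1 -0.1] -10.39
[ 3.8 -1.4 -0.1] -10.39
[ 4.  -0.7 -0.1] -10.39
[ 4.  -0.  -0.1] -10.39
[ 4.   0.7 -0.1] -10.39
[ 3.8  1.4 -0.1] -10.39
[ 3.5  2.1 -0.1] -10.39
[ 3.   2.7 -0.1] -10.39
```

Request:
{"fn": "drive_tool", "kwargs": {"moves": [[-2.9, -2.8, -0.2, 0, 0, -10.4], [-2.3, -3.3, -0.2, 0, 0, -10.4], [-1.7, -3.7, -0.2, 0, 0, -10.4], [-1.0, -3.9, -0.2, 0, 0, -10.4], [-0.3, -4.0, -0.2, 0, 0, -10.4]], "gripper": 0, "newtons": 20}}

```text
t: 2.82
position: [0.2726, 0.3957, 0.2415]
tcp_rot: [-0.954, 2.993, 0.0]
contact_force: [0.1, 0.2, -0.5]
gripper_width: -0.0002
gripper_force: 0.0
```

Request:
{"fn": "drive_tool", "kwargs": {"moves": [[0.5, -4.0, -0.1, 0, 0, -10.4], [1.2, -3.9, -0.1, 0, 0, -10.4], [1.9, -3.6, -0.1, 0, 0, -10.4], [2.5, -3.2, -0.1, 0, 0, -10.4], [3.0, -2.7, -0.1, 0, 0, -10.4]]}}

```text
t: 3.45
position: [0.3676, 0.218, 0.2465]
tcp_rot: [-2.162, 2.279, -0.0]
contact_force: [0.8, 0.2, -0.1]
gripper_width: 0.0002
gripper_force: 0.0
```

Request:
{"fn": "drive_tool", "kwargs": {"moves": [[3.4, -2.1, -0.1, 0, 0, -10.4], [3.8, -1.4, -0.1, 0, 0, -10.4], [4.0, -0.7, 0, 0, 0, -10.4], [4.0, 0, 0, 0, 0, -10.4], [4.0, 0.7, 0, 0, 0, -10.4]]}}

```text
t: 4.08
position: [0.4618, 0.0395, 0.2485]
tcp_rot: [-2.942, 1.101, -0.001]
contact_force: [1.0, 0.6, -0.5]
gripper_width: -0.0002
gripper_force: 0.0
```

Request:
{"fn": "drive_tool", "kwargs": {"moves": [[3.8, 1.4, 0, 0, 0, -10.4], [3.5, 2.1, 0, 0, 0, -10.4], [3.0, 2.7, 0, 0, 0, -10.4], [0, 0, 0, 0, 0, 0]]}}

```text
t: 4.58
position: [0.5323, -0.0159, 0.2473]
tcp_rot: [3.076, -0.39, -0.013]
contact_force: [-1.0, 0.8, -0.5]
gripper_width: 0.0
gripper_force: 0.0
```

Run:
```python
from h import *
o,p,y,R=pose(); print(p,y,o["q"],o["joint_velocities"])
print(to([.522,-.04,.25],-10))
```

```text
[ 0.53229084 -0.0159424   0.24729491] -14.462490203978687 [-0.25132486 -0.08495059 -0.06432496  1.59439093 -0.0417778  -3.14049849] [-0.01064602 -0.05441572 -0.03769856  0.02269552  0.00897772 -0.0039901 ]
(array([-0.4 ,  2.6 , -0.16]), array([ 2.4,  0.3, -4.5]))
```

```bash
cat >> h.py <<'E'
AX=np.array([.5858,.0300])
def tgt(th,b=23.5,z=.165,a=-60.):
    "tool pose: face frame at angle th (deg), centre b mm behind the handle line"
    c,s=np.cos(np.radians(th)),np.sin(np.radians(th))
    xy=AX+(a*np.array([c,-s])+b*np.array([-s,-c]))/1000
    return np.r_[xy,z],-th
def wc():
    o,p,y,R=pose(); d=R[:2,:2].T@(p[:2]-AX)*1000
    print("t",round(o["t"],2),"a,b mm",np.round(d,1),"theta_tool",round(-y%360,1),"z",p[2].round(4),"F",np.round(o["contact_force"],1),"q6",o["q"][5].round(2))
E
python3 - <<'E'
from h import *
print(tgt(20,56), to(*tgt(20,56,.25))); wc()
E
```

```text
(array([ 0.51026531, -0.00210158,  0.165     ]), -20) (array([-2.48, -0.78, -0.3 ]), array([2.4, 0.1, 5.5]))
t 4.58 a,b mm [-40.3  57.8] theta_tool 14.5 z 0.2473 F [-1.   0.8 -0.5] q6 -3.14
```

Request:
{"fn": "drive_tool", "kwargs": {"moves": [[-1.2, -0.4, -0.1, 1.2, 0, 3], [-1.2, -0.4, -0.2, 1.2, 0, 2.5], [0, 0, 0, 0, 0, 0]]}}

```text
t: 4.95
position: [0.51, -0.0017, 0.2517]
tcp_rot: [-3.094, 0.545, -0.002]
contact_force: [-0.1, -0.5, 1.0]
gripper_width: 0.0002
gripper_force: 0.0
```

Run:
```python
from h import *
print(to(*tgt(20,56,.25))); wc()
```

```text
(array([0.04, 0.03, 0.17]), array([-0. , -0.1,  0. ]))
t 4.95 a,b mm [-60.4  55.7] theta_tool 20.0 z 0.2517 F [-0.1 -0.5  1. ] q6 -3.05
```

Request:
{"fn": "drive_tool", "kwargs": {"moves": [[0, 0, 3, 0, 0, 0], [0, 0, 3, 0, 0, 0], [0, 0, 2, 0, 0, 0], [0, 0, 0.7, 0, 0, 0], [0, 0, 0, 0, 0, 0]]}}

```text
t: 5.58
position: [0.5106, -0.0019, 0.1643]
tcp_rot: [3.094, -0.546, 0.001]
contact_force: [0.4, -0.6, -0.1]
gripper_width: -0.0001
gripper_force: 0.0
```

Run:
```python
from h import *
import cv2
wc()
a=r.snapshot("side")["frame"][190:340,230:430,::-1];b=r.snapshot("top")["frame"][170:320,160:360,::-1]
cv2.imwrite("pics/c1.png",np.vstack([cv2.resize(x,None,fx=2,fy=2,interpolation=cv2.INTER_CUBIC) for x in(a,b)]))
```

```text
t 5.58 a,b mm [-59.7  55.7] theta_tool 20.0 z 0.1643 F [ 0.4 -0.6 -0.1] q6 -3.05
```

View pics/c1.png

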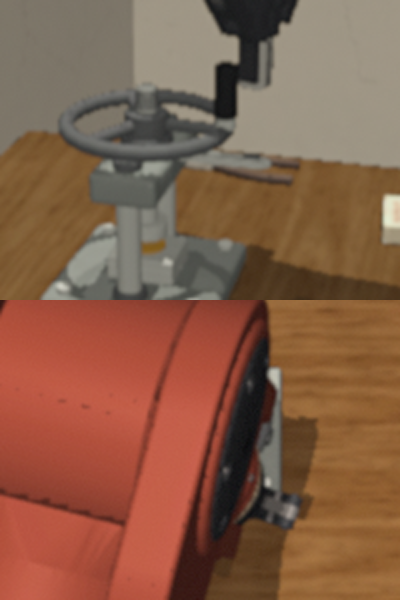

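The side crop shows the closed fingertips just behind the handle (227,90 in the crop), below its top and clear of the rim. In the top view the arm hides the wheel. I'll start the push slowly.

Request:
{"fn": "drive_tool", "kwargs": {"moves": [[0, -0.4, 0, 0, 0, 0], [0, -0.3, 0, 0, 0, 0], [0, -0.3, 0, 0, 0, 0], [0, -0.3, 0, 0, 0, 0], [0, -0.3, 0, 0, 0, 0]]}}

```text
t: 6.3
position: [0.5156, 0.0132, 0.1639]
tcp_rot: [3.093, -0.546, -0.001]
contact_force: [-3.4, -2.8, 0.2]
gripper_width: -0.0001
gripper_force: 1.7
```

Request:
{"fn": "drive_tool", "kwargs": {"moves": [[0, -0.3, 0, 0, 0, 0], [0, -0.3, 0, 0, 0, 0], [0, -0.3, 0, 0, 0, 0], [0, -0.3, 0, 0, 0, 0], [0, -0.4, 0, 0, 0, 0]]}}

```text
t: 6.92
position: [0.5216, 0.0284, 0.1641]
tcp_rot: [-3.094, 0.546, -0.001]
contact_force: [-1.8, -1.2, 0.5]
gripper_width: -0.0001
gripper_force: 1.3
```

Run:
```python
from h import *
import cv2
wc()
s=r.snapshot("side");print(r.spot_point(s,"handle")[:2])
a=s["frame"][190:340,230:430,::-1]
cv2.imwrite("pics/c2.png",cv2.resize(a,None,fx=3,fy=3,interpolation=cv2.INTER_CUBIC))
D=8;M=Ro.from_euler("z",D,degrees=True).as_matrix()-np.eye(3);print(M@[-6,2.35,0])
```

```text
t 6.92 a,b mm [-59.8  23.4] theta_tool 20.0 z 0.1641 F [-1.8 -1.2  0.5] q6 -2.99
[{'position': [0.3942, -0.1271, -0.002], 'conf': 0.73}]
[-0.2686652  -0.85790864  0.        ]
```

View pics/c2.png

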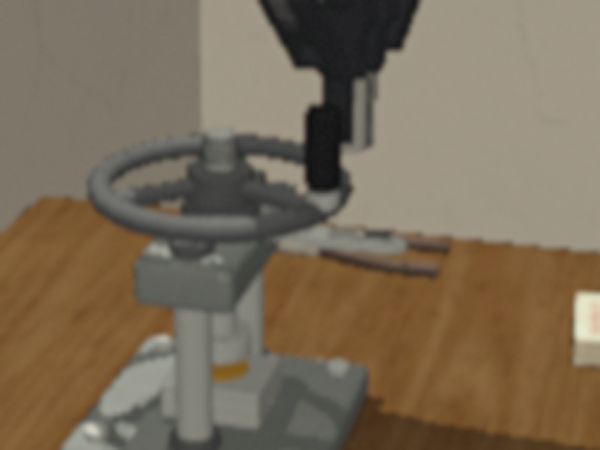

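Request:
{"fn": "drive_tool", "kwargs": {"moves": [[-0.21, -0.64, 0, 0, 0, 6], [-0.21, -0.64, 0, 0, 0, 6], [-0.21, -0.64, 0, 0, 0, 6], [-0.21, -0.64, 0, 0, 0, 6], [-0.21, -0.64, 0, 0, 0, 6]]}}

```text
t: 7.65
position: [0.5297, 0.0608, 0.1641]
tcp_rot: [-2.844, 1.333, -0.001]
contact_force: [-0.7, -2.2, 1.4]
gripper_width: -0.0
gripper_force: 1.1
```

Request:
{"fn": "drive_tool", "kwargs": {"moves": [[-0.21, -0.64, 0, 0, 0, 6], [-0.21, -0.64, 0, 0, 0, 6], [-0.21, -0.64, 0, 0, 0, 6], [-0.21, -0.64, 0, 0, 0, 6], [-0.21, -0.64, 0, 0, 0, 6]]}}

```text
t: 8.28
position: [0.5528, 0.0848, 0.1641]
tcp_rot: [-2.402, 2.023, -0.001]
contact_force: [-1.4, -2.7, 0.5]
gripper_width: -0.0001
gripper_force: 1.1
```

Run:
```python
from h import *
import cv2
wc()
s=r.snapshot("side");print(r.spot_point(s,"handle")[:2])
a=s["frame"][190:340,230:430,::-1]
cv2.imwrite("pics/c3.png",cv2.resize(a,None,fx=3,fy=3,interpolation=cv2.INTER_CUBIC))
```

```text
t 8.28 a,b mm [-59.7  23.2] theta_tool 80.2 z 0.1641 F [-1.4 -2.7  0.5] q6 -1.82
[{'position': [0.5759, 0.0878, 0.1727], 'conf': 0.75}]
```

View pics/c3.png

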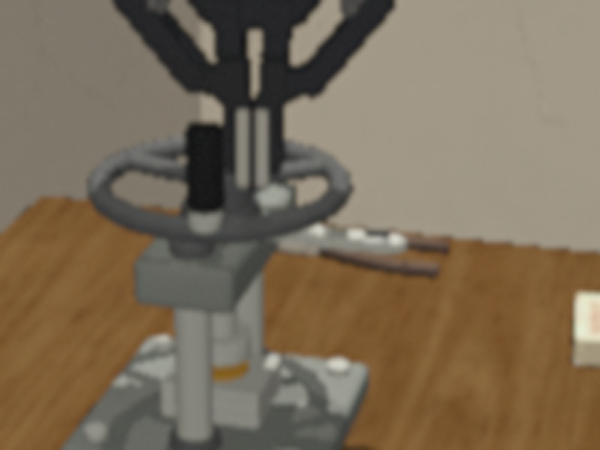

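Request:
{"fn": "drive_tool", "kwargs": {"moves": [[-0.21, -0.64, 0, 0, 0, 6], [-0.21, -0.64, 0, 0, 0, 6], [-0.21, -0.64, 0, 0, 0, 6], [-0.21, -0.64, 0, 0, 0, 6], [-0.21, -0.64, 0, 0, 0, 6]]}}

```text
t: 9.0
position: [0.5845, 0.0941, 0.1641]
tcp_rot: [-1.801, 2.574, 0.0]
contact_force: [-2.4, -1.6, 0.7]
gripper_width: 0.0001
gripper_force: 1.1
```

Request:
{"fn": "drive_tool", "kwargs": {"moves": [[-0.21, -0.64, 0, 0, 0, 6], [-0.21, -0.64, 0, 0, 0, 6], [-0.21, -0.64, 0, 0, 0, 6], [-0.21, -0.64, 0, 0, 0, 6], [-0.21, -0.64, 0, 0, 0, 6]]}}

```text
t: 9.62
position: [0.6168, 0.0862, 0.1641]
tcp_rot: [-1.073, 2.952, 0.001]
contact_force: [-2.1, 1.0, 0.3]
gripper_width: -0.0002
gripper_force: 1.1
```

Run:
```python
from h import *
wc()
print(tgt(140,0),to(*tgt(140)))
for c in("side","top"):print(r.spot_point(r.snapshot(c),"handle")[:2])
```

```text
t 9.62 a,b mm [-59.8  23.1] theta_tool 140.0 z 0.1641 F [-2.1  1.   0.3] q6 -0.77
(array([0.63176267, 0.06856726, 0.165     ]), -140) (array([-0.02,  0.04, -0.09]), array([ 0.,  0., -0.]))
[{'position': [0.6353, 0.0705, 0.1718], 'conf': 0.87}]
[{'position': [0.6308, 0.0656, 0.1716], 'conf': 0.85}]
```

Tracking well. The handle is at about 140° and the force is about 2 N.

Request:
{"fn": "drive_tool", "kwargs": {"moves": [[-0.21, -0.64, 0, 0, 0, 6], [-0.21, -0.64, 0, 0, 0, 6], [-0.21, -0.64, 0, 0, 0, 6], [-0.21, -0.64, 0, 0, 0, 6], [-0.21, -0.64, 0, 0, 0, 6]]}}

```text
t: 10.45
position: [0.6407, 0.0633, 0.1642]
tcp_rot: [-0.274, 3.129, 0.001]
contact_force: [-1.0, 2.3, 1.7]
gripper_width: 0.0
gripper_force: 1.1
```

Request:
{"fn": "drive_tool", "kwargs": {"moves": [[-0.21, -0.64, 0, 0, 0, 6], [-0.21, -0.64, 0, 0, 0, 6], [-0.21, -0.64, 0, 0, 0, 6], [-0.21, -0.64, 0, 0, 0, 6], [-0.21, -0.64, 0, 0, 0, 6]]}}

```text
t: 11.08
position: [0.6501, 0.0313, 0.1643]
tcp_rot: [0.545, 3.093, 0.002]
contact_force: [0.4, 2.4, 0.3]
gripper_width: -0.0001
gripper_force: 1.1
```

Request:
{"fn": "drive_tool", "kwargs": {"moves": [[-0.21, -0.64, 0, 0, 0, 6], [-0.21, -0.64, 0, 0, 0, 6], [-0.21, -0.64, 0, 0, 0, 6], [-0.21, -0.64, 0, 0, 0, 6], [-0.21, -0.64, 0, 0, 0, 6]]}}

```text
t: 11.7
position: [0.6422, -0.0011, 0.1643]
tcp_rot: [1.327, 2.847, 0.002]
contact_force: [1.4, 2.9, -0.9]
gripper_width: -0.0004
gripper_force: 1.1
```

Run:
```python
from h import *
wc()
print(tgt(230,0),to(*tgt(230)))
for c in("side","top"):print(r.spot_point(r.snapshot(c),"handle")[:2])
```

```text
t 11.7 a,b mm [-60.1  23.2] theta_tool 230.0 z 0.1643 F [ 1.4  2.9 -0.9] q6 0.67
(array([ 0.62436726, -0.01596267,  0.165     ]), -230) (array([ 0.01,  0.03, -0.07]), array([0.1, 0. , 0. ]))
[{'position': [0.6245, -0.015, 0.1707], 'conf': 0.78}]
[{'position': [0.6238, -0.0159, 0.1731], 'conf': 0.69}]
```

Request:
{"fn": "drive_tool", "kwargs": {"moves": [[-0.21, -0.64, 0, 0, 0, 6], [-0.21, -0.64, 0, 0, 0, 6], [-0.21, -0.64, 0, 0, 0, 6], [-0.21, -0.64, 0, 0, 0, 6], [-0.21, -0.64, 0, 0, 0, 6]]}}

```text
t: 12.52
position: [0.6194, -0.0252, 0.1643]
tcp_rot: [2.018, 2.406, 0.002]
contact_force: [1.6, 1.5, -0.3]
gripper_width: 0.0004
gripper_force: 1.1
```

Request:
{"fn": "drive_tool", "kwargs": {"moves": [[-0.21, -0.64, 0, 0, 0, 6], [-0.21, -0.64, 0, 0, 0, 6], [-0.21, -0.64, 0, 0, 0, 6], [-0.21, -0.64, 0, 0, 0, 6], [-0.21, -0.64, 0, 0, 0, 6]]}}

```text
t: 13.15
position: [0.5875, -0.0347, 0.1643]
tcp_rot: [2.572, 1.801, 0.002]
contact_force: [1.9, -0.2, -1.2]
gripper_width: -0.0007
gripper_force: 1.1
```

Request:
{"fn": "drive_tool", "kwargs": {"moves": [[-0.21, -0.64, 0, 0, 0, 6], [-0.21, -0.64, 0, 0, 0, 6], [-0.21, -0.64, 0, 0, 0, 6], [-0.21, -0.64, 0, 0, 0, 6], [-0.21, -0.64, 0, 0, 0, 6]]}}

```text
t: 13.78
position: [0.555, -0.0269, 0.1642]
tcp_rot: [2.951, 1.074, 0.002]
contact_force: [1.8, -1.6, -0.8]
gripper_width: -0.0004
gripper_force: 1.1
```

Run:
```python
from h import *
wc()
print(tgt(320,0),to(*tgt(320)))
for c in("side","top"):
  s=r.snapshot(c)
  for t in("handle","index_mark"):print(t,r.spot_point(s,t)[:2])
D=4;M=Ro.from_euler("z",D,degrees=True).as_matrix()-np.eye(3);print(M@[-6,2.35,0])
```

```text
t 13.78 a,b mm [-60.2  23.8] theta_tool 320.0 z 0.1642 F [ 1.8 -1.6 -0.8] q6 2.16
(array([ 0.53983733, -0.00856726,  0.165     ]), -320) (array([ 0.02, -0.03, -0.08]), array([ 0.1, -0. , -0. ]))
handle [{'position': [0.5421, -0.0081, 0.1712], 'conf': 0.95}]
index_mark [{'position': [0.5031, 0.0308, 0.125], 'conf': 0.96}]
handle []
index_mark []
[-0.14931201 -0.42426332  0.        ]
```

Request:
{"fn": "drive_tool", "kwargs": {"moves": [[-0.15, -0.42, 0, 0, 0, 4], [-0.15, -0.42, 0, 0, 0, 4], [-0.15, -0.42, 0, 0, 0, 4], [-0.15, -0.42, 0, 0, 0, 4], [-0.15, -0.42, 0, 0, 0, 4]]}}

```text
t: 14.7
position: [0.5376, -0.0134, 0.164]
tcp_rot: [3.093, 0.544, 0.001]
contact_force: [1.5, -2.1, -0.2]
gripper_width: 0.0002
gripper_force: 1.1
```

Request:
{"fn": "drive_tool", "kwargs": {"moves": [[-0.15, -0.42, 0, 0, 0, 4], [-0.15, -0.42, 0, 0, 0, 4], [-0.15, -0.42, 0, 0, 0, 4], [0, 0, 0, 0, 0, 0], [0, 0, 0, 0, 0, 0]]}}

```text
t: 15.32
position: [0.5297, -0.0022, 0.164]
tcp_rot: [-3.134, -0.222, -0.001]
contact_force: [0.8, 0.8, -0.4]
gripper_width: 0.0001
gripper_force: 0.0
```

Run:
```python
from h import *
import cv2
wc()
s=r.snapshot("side")
print([np.median([r.spot_point(s,t)[0]["position"] for _ in range(3)],axis=0).round(4) for t in("handle","index_mark")])
a=s["frame"];b=cv2.imread("pics/side0.png")[:,:,::-1]
cv2.imwrite("pics/c4.png",np.hstack([cv2.resize(x[200:280,310:380,::-1],None,fx=5,fy=5,interpolation=cv2.INTER_CUBIC) for x in(b,a)]))
```

```text
t 15.32 a,b mm [-60.1  24. ] theta_tool 351.9 z 0.164 F [ 0.8  0.8 -0.4] q6 2.75
[array([0.527 , 0.0217, 0.1716]), array([0.5025, 0.0321, 0.1268])]
```

View pics/c4.png

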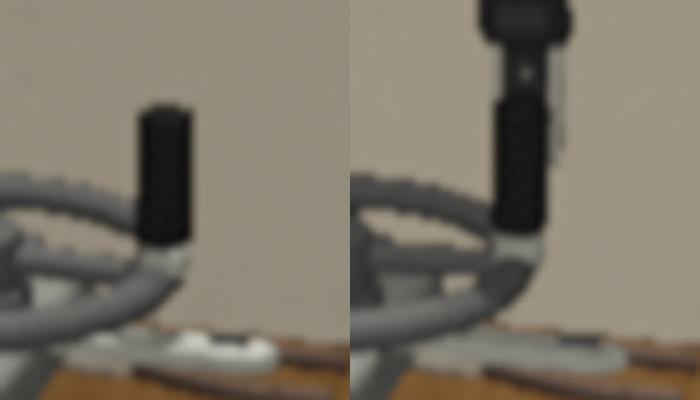

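Request:
{"fn": "drive_tool", "kwargs": {"moves": [[-0.1, -0.25, 0, 0, 0, 2.4], [-0.1, -0.25, 0, 0, 0, 2.4], [-0.1, -0.25, 0, 0, 0, 2.4], [0, 0, 0, 0, 0, 0], [0, 0, 0, 0, 0, 0]]}}

```text
t: 16.3
position: [0.5259, 0.0049, 0.1641]
tcp_rot: [3.141, 0.023, 0.001]
contact_force: [-0.5, -0.0, -0.1]
gripper_width: -0.0003
gripper_force: 0.3
```

Run:
```python
from h import *
wc()
```

```text
t 16.3 a,b mm [-60.2  24.2] theta_tool 359.2 z 0.1641 F [-0.5 -0.  -0.1] q6 2.89
```

Request:
{"fn": "drive_tool", "kwargs": {"moves": [[0, 1, 0, 0, 0, 0], [0, 3, 0, 0, 0, 0], [0, 3, -4, 0, 0, 0], [0, 5, -4, 0, 0, 0], [0, 6, 0, 0, 0, 0]]}}

```text
t: 16.92
position: [0.5294, -0.1761, 0.2469]
tcp_rot: [3.139, 0.024, 0.009]
contact_force: [1.9, 0.3, -0.2]
gripper_width: -0.0
gripper_force: 0.0
```

Request:
{"fn": "drive_tool", "kwargs": {"moves": [[0, 6, 0, 0, 0, 0], [0, 6, 0, 0, 0, 0], [0, 4, 0, 0, 0, 0], [0, 0, 0, 0, 0, 0]]}}

```text
t: 17.42
position: [0.5293, -0.3371, 0.242]
tcp_rot: [-3.141, -0.016, 0.001]
contact_force: [-0.1, -0.1, -0.4]
gripper_width: 0.0001
gripper_force: 0.0
```

```bash
cat > cmp.py <<'E'
from h import *
import cv2,sys
fs=[]
for c in("side","top"):
  s=r.snapshot(c);a=s["frame"];b=cv2.imread(f"pics/{c}0.png")[:,:,::-1]
  for t in("handle","index_mark"):
    p=[q[0]["position"] for q in(r.spot_point(s,t) for _ in range(3)) if q]
    print(c,t,np.round(np.median(p,axis=0),4) if p else None)
  K=np.array(s["camera_matrix"]);P=np.linalg.inv(s["pose"])
  def pr(th,z=.171):
    q=P@np.r_[tgt(th,0,z)[0],1]; q=K@(q[:3]*[1,-1,-1]); return q[:2]/q[2]
  u=pr(0); print(c,"px at 0",u.round(1),"px per +5deg",(pr(5)-u).round(2))
  x,y=u.round().astype(int); h=(26,15) if c=="side" else (16,16)
  ga,gb=[cv2.cvtColor(np.ascontiguousarray(i),cv2.COLOR_RGB2GRAY)[y-h[0]:y+h[0],x-h[1]:x+h[1]].astype(np.float32) for i in(a,b)]
  # dark-pixel (black handle) soft centroid and extents
  for n,g in(("now",ga),("start",gb)):
    w=np.clip(70-g,0,40); 
    v,uu=np.mgrid[:w.shape[0],:w.shape[1]]; print(n,"dark centroid",round((w*uu).sum()/w.sum()+x-h[1],2),round((w*v).sum()/w.sum()+y-h[0],2),w.sum())
  fs.append(np.hstack([cv2.resize(i[y-30:y+30,x-30:x+30,::-1],(380,300),interpolation=cv2.INTER_CUBIC) for i in(b,a)]))
cv2.imwrite(sys.argv[1],np.vstack(fs))
E
python3 cmp.py pics/c5.png
```

```text
side handle [0.5262 0.0289 0.1723]
side index_mark None
side px at 0 [343.1 234.4] px per +5deg [-0.95  1.14]
now dark centroid 342.67 234.81 11074.0
start dark centroid 342.14 235.79 10902.0
top handle [0.5252 0.0249 0.1754]
top index_mark [0.504  0.0341 0.1258]
top px at 0 [254.8 258.6] px per +5deg [-3.19 -0.09]
now dark centroid 257.93 259.45 2690.0
start dark centroid 256.59 260.06 3571.0
```

View pics/c5.png

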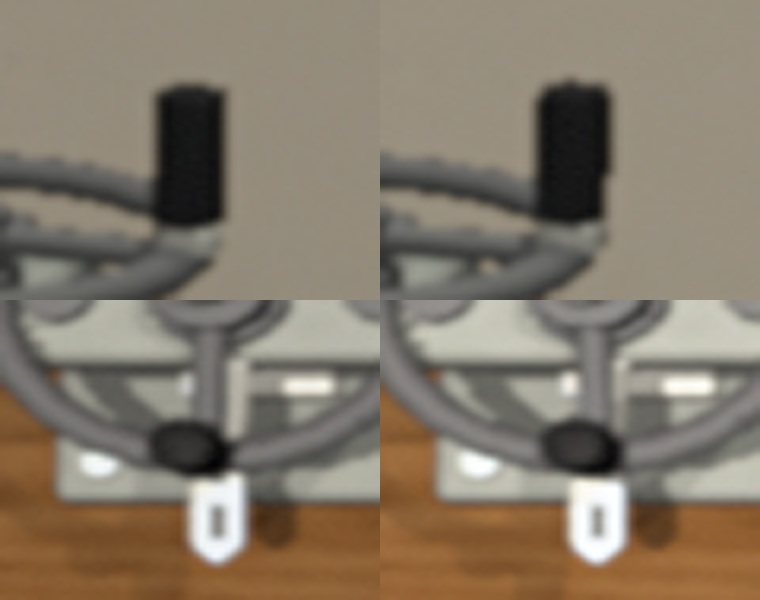

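The handle is slightly short of where it began: in the top view it's about 1–2 px to the right of its starting place. I'll register the two pictures to get the remaining angle.

```bash
cat > reg.py <<'E'
from h import *
import cv2
for c,boxes in(("side",[(222,252,330,356)]),("top",[(250,268,245,270),(230,250,248,268)])):
  a=r.snapshot(c)["frame"];b=cv2.imread(f"pics/{c}0.png")[:,:,::-1]
  f=8;A,B=[cv2.resize(cv2.cvtColor(np.ascontiguousarray(i),cv2.COLOR_RGB2GRAY),None,fx=f,fy=f,interpolation=cv2.INTER_CUBIC) for i in(a,b)]
  for v0,v1,u0,u1 in boxes:
    T=B[v0*f:v1*f,u0*f:u1*f];S=A[(v0-6)*f:(v1+6)*f,(u0-6)*f:(u1+6)*f]
    m=cv2.matchTemplate(S,T,cv2.TM_CCOEFF_NORMED);_,k,_,l=cv2.minMaxLoc(m)
    print(c,(v0,u0),"shift px now-start",l[0]/f-6,l[1]/f-6,round(k,3))
E
python3 reg.py
python3 - <<'E'
from h import *
s=r.snapshot("top");K=np.array(s["camera_matrix"]);P=np.linalg.inv(s["pose"])
for a,z in((-60,.19),(-35,.146)):
  f=lambda th:(lambda q:q[:2]/q[2])(K@((P@np.r_[tgt(th,0,z,a)[0],1])[:3]*[1,-1,-1]))
  print(a,f(0).round(1),(f(5)-f(0)).round(2))
wc();print(to(*tgt(0,45,.25)))
E
```

```text
side (222, 330) shift px now-start 0.375 -0.375 0.984
top (250, 245) shift px now-start 0.875 0.0 0.915
top (230, 248) shift px now-start 0.5 -0.125 0.937
-60 [253.  257.4] [-3.27 -0.09]
-35 [257.  245.3] [-1.8  -0.05]
t 18.27 a,b mm [-60.3 363. ] theta_tool 359.2 z 0.2431 F [-0.  -0.7 -1. ] q6 2.36
(array([-3.000e-02, -3.188e+01, -6.900e-01]), array([ 0. , -0. ,  0.8]))
```

Registration says the handle is about 1.5° (1.6 mm) short. I'll go back behind it and nudge it forward.

Request:
{"fn": "drive_tool", "kwargs": {"moves": [[0, -6, 0, 0, 0, 0], [0, -6, 0, 0, 0, 0], [0, -6, 0, 0, 0, 0], [0, -6, 0, 0, 0, 0], [0, -5, 0, 0, 0, 0]]}}

```text
t: 18.9
position: [0.5262, -0.0418, 0.2434]
tcp_rot: [3.141, 0.022, 0.002]
contact_force: [-0.3, -1.3, -0.4]
gripper_width: 0.0001
gripper_force: 0.0
```

Run:
```python
from h import *
wc(); print(to(*tgt(359.2,35,.164)))
```

```text
t 18.9 a,b mm [-60.6  70.9] theta_tool 359.2 z 0.2434 F [-0.3 -1.3 -0.4] q6 2.8
(array([ 0.05, -3.59,  7.93]), array([ 0. , -0.1,  0. ]))
```

Request:
{"fn": "drive_tool", "kwargs": {"moves": [[0, 0, 3, 0, 0, 0], [0, 0, 3, 0, 0, 0], [0, 0, 1.9, 0, 0, 0], [0, -1.5, 0, 0, 0, 0], [0, 0, 0, 0, 0, 0]]}}

```text
t: 19.52
position: [0.5268, -0.028, 0.1653]
tcp_rot: [3.141, 0.023, 0.003]
contact_force: [-0.5, 0.2, 0.6]
gripper_width: 0.0002
gripper_force: 0.0
```

Run:
```python
from h import *
wc()
```

```text
t 19.52 a,b mm [-59.9  57.1] theta_tool 359.2 z 0.1653 F [-0.5  0.2  0.6] q6 2.83
```

Request:
{"fn": "drive_tool", "kwargs": {"moves": [[0, -1.0, 0, 0, 0, 0], [0, -1.0, 0, 0, 0, 0], [0, -0.8, 0, 0, 0, 0], [0, -0.3, 0, 0, 0, 0], [0, 0, 0, 0, 0, 0]]}}

```text
t: 20.15
position: [0.5259, 0.0024, 0.1641]
tcp_rot: [3.141, 0.022, 0.001]
contact_force: [-0.3, 0.3, -1.0]
gripper_width: -0.0004
gripper_force: 0.0
```

Request:
{"fn": "drive_tool", "kwargs": {"moves": [[0, -0.1, 0, 0, 0, 0], [0, -0.1, 0, 0, 0, 0], [0, -0.1, 0, 0, 0, 0], [0, -0.1, 0, 0, 0, 0], [0, 0, 0, 0, 0, 0]]}}

```text
t: 20.78
position: [0.5258, 0.006, 0.1641]
tcp_rot: [3.141, 0.021, 0.001]
contact_force: [-1.6, -2.7, -0.1]
gripper_width: -0.0
gripper_force: 1.0
```

Request:
{"fn": "drive_tool", "kwargs": {"moves": [[0, -0.05, 0, 0, 0, 0], [0, 0, 0, 0, 0, 0], [0, 1, 0, 0, 0, 0], [0, 3, 0, 0, 0, 0], [0, 3, -4, 0, 0, 0]]}}

```text
t: 21.4
position: [0.5253, -0.0637, 0.2017]
tcp_rot: [-3.139, -0.023, 0.006]
contact_force: [0.3, 0.5, 0.5]
gripper_width: -0.0002
gripper_force: 0.0
```

Request:
{"fn": "drive_tool", "kwargs": {"moves": [[0, 5, -4, 0, 0, 0], [0, 6, 0, 0, 0, 0], [0, 6, 0, 0, 0, 0], [0, 6, 0, 0, 0, 0], [0, 4, 0, 0, 0, 0]]}}

```text
t: 22.02
position: [0.5299, -0.3353, 0.2428]
tcp_rot: [-3.141, -0.019, -0.002]
contact_force: [0.3, 0.2, -0.8]
gripper_width: -0.0001
gripper_force: 0.0
```

Request:
{"fn": "drive_tool", "kwargs": {"moves": [[0, 0, 0, 0, 0, 0], [0, 0, 0, 0, 0, 0]]}}

```text
t: 22.28
position: [0.5304, -0.332, 0.243]
tcp_rot: [-3.141, -0.021, -0.001]
contact_force: [0.5, -0.9, 0.3]
gripper_width: 0.0
gripper_force: 0.0
```

```bash
python3 reg.py; python3 cmp.py pics/c6.png; python3 -c "
from h import *
s=r.snapshot('top')
for t in('eye_loupe','blade_box','punch_stamp','pliers'):print(t,[d['position'].round(3) if hasattr(d['position'],'round') else d['position'] for d in r.spot_point(s,t)[:1]])"
```

```text
side (222, 330) shift px now-start 0.125 -0.25 0.994
top (250, 245) shift px now-start 0.5 -0.125 0.982
top (230, 248) shift px now-start 0.25 0.0 0.981
side handle [0.5276 0.0308 0.1702]
side index_mark [0.5046 0.0306 0.1217]
side px at 0 [343.1 234.4] px per +5deg [-0.95  1.14]
now dark centroid 342.31 235.29 10686.0
start dark centroid 342.14 235.79 10902.0
top handle [0.5258 0.0278 0.1701]
top index_mark [0.5068 0.0361 0.124 ]
top px at 0 [254.8 258.6] px per +5deg [-3.19 -0.09]
now dark centroid 257.01 259.5 2719.0
start dark centroid 256.59 260.06 3571.0
eye_loupe [[0.3915, 0.0727, -0.004]]
blade_box [[0.397, -0.13, 0.0017]]
punch_stamp [[0.7179, 0.0506, 0.0005]]
pliers [[0.5737, -0.2172, -0.0045]]
```

View pics/c6.png

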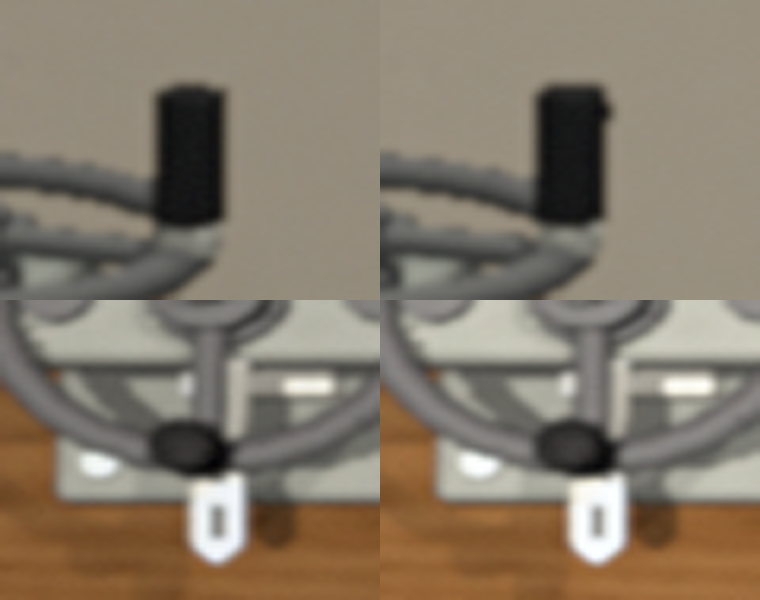

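The handle now matches its starting view to within half a pixel (about 0.7°). The bystanders haven't moved and the arm is clear, so I'm handing in.

```bash
python3 -c "
from cell import r
print(r.job_done())"
```

```text
the job is handed in; nothing more can be done
None
```

I pushed the wheel clockwise through one full turn with the closed fingers. The handle is back over the index pointer, within about 1° by the camera images, and the arm is clear; the job is handed in, but no verdict was returned.

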